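Pass box: feel the inner gate shut, then raise the outer gate

TASK

Press down on the handle of the pass box's inner gate (the one beside the clear dry box) to feel that it is fully home, pushing it down if it is not. Only then take the outer gate (the one beside the open landing tray) by its handle, raise it all the way and leave it up, with the inner gate still shut. Leave the sample jar on the landing tray where it stands.

Things in the scene. Friction and masses are not known exactly. Their poses are not given: they have to be found in the camera images.
- gate_a: One drop gate of the pass box: steel plate under an aluminium handle bar, 84 long (x) x 12 (y) x 14 high, on 10 mm posts 34 each side of its middle. Origin: the bar's centre, z up, 170 above the bench when home, 240 fully raised; starts 0 to 12 above home. It sinks under about 4 N to a hard stop, lifts with about 9 N, stays where left. Inner gate if nearer the dry box (135 mm; the outer is 265).
- gate_b: The other drop gate, alike in every way; its bar is parallel to the first and 130 mm from it along y, the tunnel's direction (both gates' x is along the bar). Either may be the inner one: the gate nearer the dry box. The pass box between them is fixed, 160 x 200, its roof 120 high, so 43 is free under a home bar. Fingers can straddle the bar from above.
- dry_box: Dry box: clear-walled cabinet, 200 x 200 x 130 high, fixed against one end of the pass box; the nearer gate is the inner one. Origin: centre of its underside. At the other end of the pass box lies the low open steel landing tray, 40 mm high.
- jar: Small lidded sample jar, 40 in diameter, 55 high, loose on the landing tray (30 mm above the bench). Origin: centre of its underside. A bystander.

How it is judged (in metres and radians):
On the way, in this order (a step that is already met when the one before it is completed fails the run):
1. the inner gate is pressed with the fingers (over 2 N) while it is fully home (within 4 mm) and the outer gate is still down (((horizontal distance between dry_box and gate_a below 0.2 m and height (world z) of gate_a below 0.174 m and contact force between the fingers and gate_a above 2 N and height (world z) of gate_b below 0.195 m) or (horizontal distance between dry_box and gate_b below 0.2 m and height (world z) of gate_b below 0.174 m and contact force between the fingers and gate_b above 2 N and height (world z) of gate_a below 0.195 m))), for 0.1 s.
2. the outer gate is raised by at least 55 mm (((horizontal distance between dry_box and gate_a below 0.2 m and height (world z) of gate_b above 0.225 m) or (horizontal distance between dry_box and gate_b below 0.2 m and height (world z) of gate_a above 0.225 m))), for 0.2 s.
At the end, for the whole second after the job is handed in: The inner gate is home (within 5 mm), the outer gate stands at least 55 mm above home (its travel is 70 mm), both at rest, and the jar stands upright within 20 mm of where it was (((horizontal distance between dry_box and gate_a below 0.2 m and height (world z) of gate_a below 0.175 m and height (world z) of gate_b above 0.225 m and linear speed of each of gate_a, gate_b below 0.01 m/s) or (horizontal distance between dry_box and gate_b below 0.2 m and height (world z) of gate_b below 0.175 m and height (world z) of gate_a above 0.225 m and linear speed of each of gate_b, gate_a below 0.01 m/s)) and distance of jar from where it was at the start of the episode below 0.02 m and angle between jar's own z axis and vertical below 0.2 rad); the robot touches nothing.
It fails at once if the outer gate more than 25 mm up while the inner gate is more than 6 mm short of home ((horizontal distance between dry_box and gate_a below 0.2 m and height (world z) of gate_b above 0.195 m and height (world z) of gate_a above 0.176 m) or (horizontal distance between dry_box and gate_b below 0.2 m and height (world z) of gate_a above 0.195 m and height (world z) of gate_b above 0.176 m)).
It fails at once if the inner gate raised by more than 25 mm ((horizontal distance between dry_box and gate_a below 0.2 m and height (world z) of gate_a above 0.195 m) or (horizontal distance between dry_box and gate_b below 0.2 m and height (world z) of gate_b above 0.195 m)).
It fails at once if the sample jar moved by more than 30 mm or tipped (distance of jar from where it was at the start of the episode above 0.03 m or angle between jar's own z axis and vertical above 0.5 rad).
It also fails if it takes over 42 s, if anything falls off the work surface, if the arm or the gripper's body presses on something with over 40 N, if the wrist force passes 120 N, or if a joint passes its speed limit or range.

ROBOT

A 7-joint arm with a two-finger parallel gripper is mounted at the origin on the work surface. World frame = base frame: x ahead of the robot, y to its left, z up, the work surface at z = 0. Lengths are in mm, angles in rad, forces in N, time in s.
With the tool pointing down it reaches from about 400 to 875 mm from the base axis. Payload 4.4 kg.
Tool frame: the origin (TCP) lies between the finger pads; the fingertips stand ctrl.tip_reach ahead of it and the grasp point (between the pads) lies 8 mm behind it (ctrl.tip_reach is the distance from the TCP to the fingertips, in mm); z points along the fingers, y is the direction in which the jaws open and shut (so a half turn about z gives the same grasp; the last joint's range is limited). The gripper opens to 85 mm and grips with 20 to 120 N. Pads are 22 mm wide; open, the fingers measure 114 mm over their backs; the gripper's body (76 mm by 85 mm) begins 54 mm behind the grasp point. The pads swing forward as they close: fully open they stand 13 mm farther back than shut.
Start: joints at [-1.192, 0.628, 0.038, 1.517, -0.027, 0.996, -0.02], TCP at [279.659, 586.778, 213.813] pointing down, gripper open.
Joint ranges: [-3.06, 3.06], [-0.37, 2.12], [-1.25, 1.32], [0.18, 2.47], [-1.1, 4.24], [0.23, 1.98], [-2.94, 2.94]. Speed limits (rad/s): [2.57, 2.57, 3.14, 3.14, 3.14, 3.14, 3.14].

INTERFACE

Orientations are given as [roll, pitch, yaw] about the fixed x, y, z axes, in that order (R = Rz(yaw) Ry(pitch) Rx(roll)).
In Python, from cell import status, viewer, order, ctrl gives the robot as it stands.
- The arm moves only by the tool play_rows, never from a script. Its argument "series" is a list of rows, each a list of 5 numbers: the shift along the tool's x, y, z in cm, then the turn about the tool's z in degrees, then the closure, from 0 (fully open) to 1 (shut). In form: [[x, y, z, yaw, gripper], ...]. A call has 1 to 8 rows; each row is the pose to reach, as a shift and turn from the pose commanded when the call began, along the tool's axes at that moment; what a row does not reach only later rows make up. A row lasts 1/10 s, in which the tool goes at most 50 mm and 8.59 degrees, less where a joint would pass 70% of its speed; a pose out of reach is approached as far as the arm can. A call with a gripper value outside its range is refused whole. The fingers move at their own pace and stop on an object; the grip force is fixed at half the most. Time passes only in rows, so rows that repeat a pose let the fingers close. It gives the time, the measured TCP pose, the force and the opening at its end, in the units of the state.
- status.read_state(): the state, without advancing time (a new reading comes with each control period).
- viewer.get_image(name): name is "side" or "top"; returns a dict with "img" (400x640x3 uint8, red, green, blue), "vfov" (degrees; the focal length in pixels is half the picture's height over the tangent of half this angle, whatever the lens; pixels are square), "cx", "cy" (the principal point, pixels), "dist_coeffs" ([k1, k2, p1, p2, k3] as OpenCV has them; the pictures are not rectified), "rvec" (rotation vector, rad) and "tvec" (3), from world to camera coordinates, as OpenCV has them. Camera axes: x right, y down, z forward; pixel columns grow to the right and rows downward; lengths in mm; the calibration is good to about 2 mm. A picture is of the moment at which its call begins. There is no depth.
- order.finish_job(): hands the job in, once; it reports no verdict.
The state is a dict: "clock": time; "qpos": joint angles; "qd": joint speeds; "tau": joint torques, N m; "eef_pos": TCP position; "tool_rot": TCP orientation; "force": force on the tool from outside, world axes, zero at the start; "torque": the same for the moment, N m; "width": finger opening in mm.
Only numpy, scipy, OpenCV 4.12 (cv2) and the standard library are available. Lean on these libraries where they do the work, as an engineer would, in place of code of your own. Each camera call takes 0.05 s, during which the arm holds its last target. There are 200 camera calls.

## Working session

There is one attempt and no reset: what is moved stays moved. The work goes in short steps, Python scripts to look and compute and a tool call to move; the robot and the scene stay as the last step left them, time stands still between calls to the robot, and variables do not carry over. Pictures are saved under pics/ and viewed, about 8 in all and at most 12, crops included, and the job is handed in when it is done.

Besides the shell and the picture viewer there is one more tool, called in YAML: its name, and indented under it one key for each argument. play_rows: Moves the arm, as the interface text tells. Its arguments: {"type":"object","properties":{"series":{"type":"array","items":{"type":"array","items":{"type":"number"}}}},"required":["series"]}

```bash
mkdir -p pics
cat > h.py <<'E'
import numpy as np, cv2
from cell import status, viewer, order, ctrl
def cam(n):
    d=viewer.get_image(n); im=d["img"]; h=im.shape[0]
    f=h/2/np.tan(np.radians(d["vfov"])/2)
    K=np.array([[f,0,d["cx"]],[0,f,d["cy"]],[0,0,1.]])
    return im,K,np.array(d["dist_coeffs"],float),np.array(d["rvec"],float),np.array(d["tvec"],float)
def ray(c,px):
    _,K,D,r,t=c; R=cv2.Rodrigues(r)[0]
    u=cv2.undistortPoints(np.array([[px]],float),K,D)[0,0]
    return -R.T@t.ravel(), R.T@np.array([u[0],u[1],1])
def onz(c,px,z):
    o,d=ray(c,px); return o+d*(z-o[2])/d[2]
def proj(c,P): return cv2.projectPoints(np.array(P,float).reshape(-1,1,3),c[3],c[4],c[1],c[2])[0][:,0]
def tri(c1,p1,c2,p2):
    o1,d1=ray(c1,p1);o2,d2=ray(c2,p2)
    s=np.linalg.lstsq(np.c_[d1,-d2],o2-o1,rcond=None)[0]
    a=o1+s[0]*d1;b=o2+s[1]*d2
    return (a+b)/2,np.linalg.norm(a-b)
E
python3 - <<'E'
from h import *
for n in("side","top"):
    c=cam(n); cv2.imwrite(f"pics/{n}0.png",c[0][:,:,::-1])
    print(n,c[1][0,0],c[2],ray(c,(320,200)))
s=status.read_state();print(s["clock"],s["eef_pos"],s["tool_rot"],s["width"],s["force"],ctrl.tip_reach)
E
```

```text
side 518.996750517801 [-0.14279832  0.          0.          0.          0.        ] (array([ 416.94396869, -557.56098339,  872.07594832]), array([ 0.13218223,  0.61213152, -0.78001691]))
top 391.99105246924256 [0.02348847 0.         0.         0.         0.        ] (array([428.39195228,  37.23742334, 942.337389  ]), array([ 0.1904714 ,  0.02303864, -0.98166229]))
0.1 [279.38156569 586.25361235 213.02249774] [-3.13994028e+00 -1.98134523e-05  2.69681488e+00] 85.47066983022975 [-0.14005928 -0.07384438 -0.82758408] 11.0
```

View pics/side0.png

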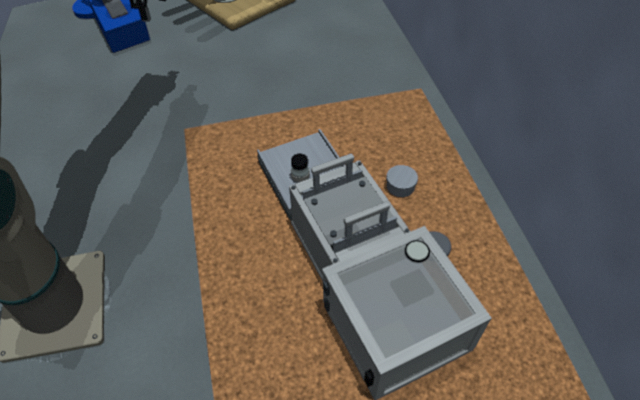

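View pics/top0.png

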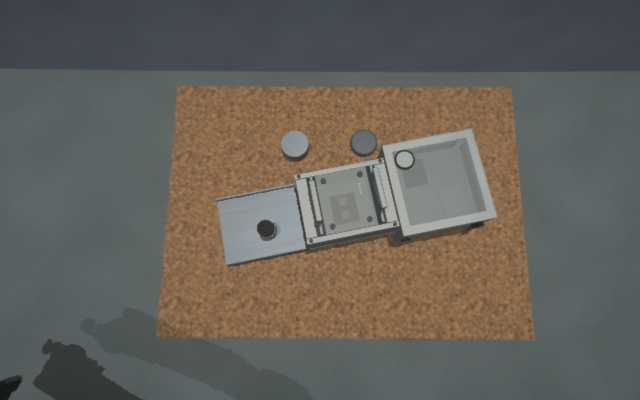

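The side view shows the outer bar near (333,165), the inner bar near (367,215) and the dry box at lower right. In the top view the bars are near (317,207) and (379,192), and the jar is at (267,229). I'll enlarge both bars.

Run:
```python
from h import *
a=cv2.imread("pics/side0.png")[140:250,280:420]; b=cv2.imread("pics/top0.png")[150:250,285:405]
a=cv2.resize(a,(700,550)[:2],interpolation=cv2.INTER_CUBIC)
b=cv2.resize(b,(720,600),interpolation=cv2.INTER_CUBIC)
cv2.imwrite("pics/sz.png",a);cv2.imwrite("pics/tz.png",b)
```

```text
(no output)
```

View pics/sz.png

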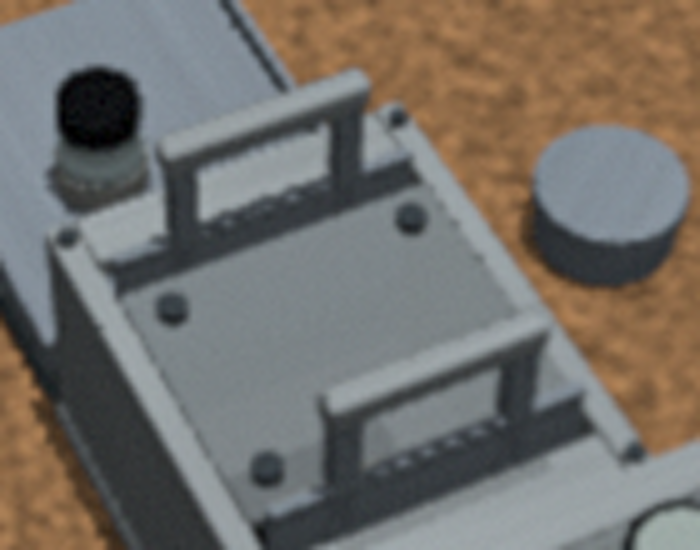

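View pics/tz.png

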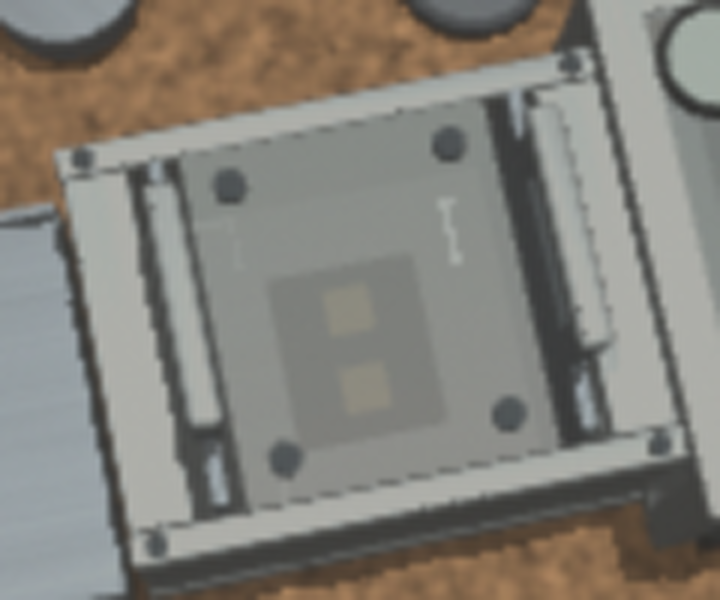

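```bash
cat >> h.py <<'E'
tz=lambda p:(p[0]/6+285-.42,p[1]/6+150-.42)
sz=lambda p:(p[0]/5+280-.4,p[1]/5+140-.4)
E
python3 - <<'E'
from h import *
S=cam("side");T=cam("top")
pts={"outer":[((161,184),(362,80)),((205,428),(166,150))],"inner":[((547,105),(542,328)),((595,348),(330,402))]}
M={}
for k,v in pts.items():
    P=[]
    for t,s in v:
        p,g=tri(T,tz(t),S,sz(s)); P.append(p); print(k,p.round(1),"gap",g.round(1), "onz177",onz(T,tz(t),177).round(1),onz(S,sz(s),177).round(1))
    d=P[0]-P[1]; M[k]=(P[0]+P[1])/2; print(k,"len",np.linalg.norm(d).round(1),"ang",np.degrees(np.arctan2(d[1],d[0])).round(2),"mid",M[k].round(1))
e=M["outer"]-M["inner"];print("sep",np.linalg.norm(e[:2]).round(1),np.degrees(np.arctan2(e[1],e[0])).round(2))
# roof corners at z~? screws, dry box top corners z=130
b=[onz(T,p,130) for p in((383,147),(472,131),(495,216),(402,235))]
print("box",np.mean(b,0).round(1),[np.linalg.norm(b[i]-b[i-1]).round(0) for i in range(4)])
j=onz(T,(266,227),85);print("jar lid",j.round(1))
print(status.read_state()["clock"])
E
```

```text
outer [616.   72.7 180.2] gap 0.8 onz177 [617.2  72.8 177. ] [616.5  75.5 177. ]
outer [536.3  57.1 179.5] gap 3.4 onz177 [534.9  57.3 177. ] [538.5  59.5 177. ]
outer len 81.2 ang 11.03 mid [576.2  64.9 179.9]
inner [643.  -56.1 182.9] gap 1.0 onz177 [645.2 -56.8 177. ] [644.4 -51.8 177. ]
inner [562.5 -70.1 185.2] gap 3.5 onz177 [562.2 -71.2 177. ] [566.1 -64.1 177. ]
inner len 81.7 ang 9.92 mid [602.8 -63.1 184.1]
sep 130.8 101.74
box [ 627.8 -193.9  130. ] [np.float64(194.0), np.float64(198.0), np.float64(190.0), np.float64(199.0)]
jar lid [533.7 175.4  85. ]
0.2
```

```bash
cat >> h.py <<'E'
from scipy.spatial.transform import Rotation as Ro
def go(x,y,z,yaw=None):
    s=status.read_state(); R=Ro.from_euler("xyz",s["tool_rot"]).as_matrix()
    d=R.T@(np.array([x,y,z])-s["eef_pos"])/10
    cur=np.degrees(s["tool_rot"][2]); w=0 if yaw is None else -((yaw-cur+180)%360-180)
    print("t",round(s["clock"],2),"pos",np.round(s["eef_pos"],1),"yaw",round(cur,2),"F",np.round(s["force"],1),"w",round(s["width"],1),"-> rows cm",d.round(2),"turn",round(w,1))
E
python3 -c "
from h import *
go(602.8,-63.1,245,11)"
```

```text
t 0.2 pos [279.5 586.4 213.2] yaw 154.52 F [ 0.3  0.8 -1.3] w 85.8 -> rows cm [-57.13 -44.73  -3.13] turn 143.5
```

play_rows:
  series:
    - [0,0,-3.1,0,1]
    - [-57.1,-44.7,-3.1,143.5,1]
    - [-57.1,-44.7,-3.1,143.5,1]
    - [-57.1,-44.7,-3.1,143.5,1]
    - [-57.1,-44.7,-3.1,143.5,1]
    - [-57.1,-44.7,-3.1,143.5,1]
    - [-57.1,-44.7,-3.1,143.5,1]
    - [-57.1,-44.7,-3.1,143.5,1]

```text
clock: 1.0
eef_pos: [436.1, 271.6, 245.0]
tool_rot: [3.141, -0.0, 1.641]
force: [0.9, 0.6, 0.7]
width: -0.2
```

```bash
python3 -c "
from h import *
go(602.8,-63.1,245,11)"
```

```text
t 1.0 pos [436.1 271.6 245. ] yaw 94.02 F [0.9 0.6 0.7] w -0.2 -> rows cm [-3.456e+01  1.429e+01 -1.000e-02] turn 83.0
```

play_rows:
  series:
    - [-34,14,0,83,1]
    - [-34,14,0,83,1]
    - [-34,14,0,83,1]
    - [-34,14,0,83,1]
    - [-34,14,0,83,1]
    - [-34,14,0,83,1]
    - [-34,14,0,83,1]
    - [-34,14,0,83,1]

```text
clock: 1.8
eef_pos: [602.2, -61.6, 245.2]
tool_rot: [3.137, 0.0, 0.434]
force: [-1.4, -0.3, 0.1]
width: 0.2
```

```bash
python3 -c "
from h import *
go(602.8,-63.1,245,11)"
```

```text
t 1.8 pos [602.2 -61.6 245.2] yaw 24.89 F [-1.4 -0.3  0.1] w 0.2 -> rows cm [-0.01  0.16  0.02] turn 13.9
```

Turn, then descend to 20 mm above the bar and look.

play_rows:
  series:
    - [0,0.2,0,8,1]
    - [0,0.2,0,14,1]
    - [0,0.2,1,14,1]
    - [0,0.2,2.5,14,1]
    - [0,0.2,2.5,14,1]

```text
clock: 2.3
eef_pos: [600.2, -55.7, 217.3]
tool_rot: [-3.14, 0.004, 0.205]
force: [0.1, 1.1, 0.4]
width: 0.1
```

Run:
```python
from h import *
go(602.8,-63.1,195,11)
S=cam("side");T=cam("top")
a=cv2.resize(S[0][120:260,270:430,::-1],(640,560));b=cv2.resize(T[0][140:260,290:420,::-1],(650,600))
cv2.imwrite("pics/s1.png",a);cv2.imwrite("pics/t1.png",b)
```

```text
t 2.3 pos [600.2 -55.7 217.3] yaw 11.77 F [0.1 1.1 0.4] w 0.1 -> rows cm [0.12 0.79 2.23] turn 0.8
```

View pics/s1.png

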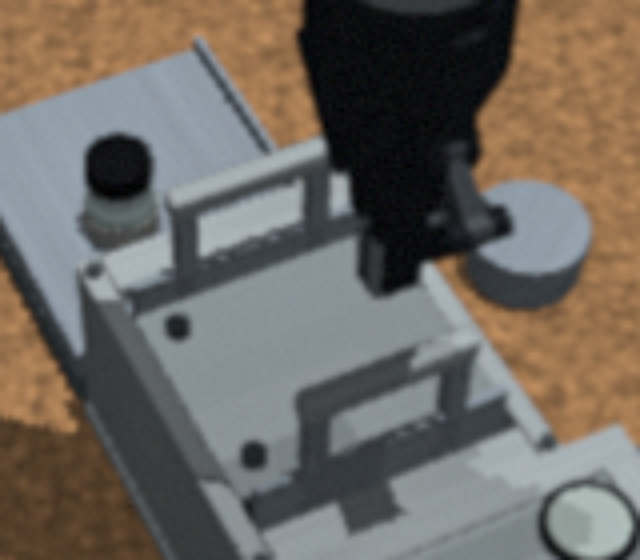

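The side view shows the closed fingertips at about crop (390,285), behind and above the inner bar, so the y shift of 8 mm is still to be made.

play_rows:
  series:
    - [0.1,0.7,0,0.8,1]
    - [0.1,0.7,0,0.8,1]
    - [0.1,0.7,0.4,0.8,1]

```text
clock: 2.7
eef_pos: [604.9, -64.2, 216.6]
tool_rot: [3.141, -0.002, 0.188]
force: [0.3, 0.7, 0.7]
width: -0.2
```

Run:
```python
from h import *
go(602.8,-63.1,195,11)
go(602.8,-63.1,188,11)
S=cam("side")
print(proj(S,[602.8,-63.1,202]))
```

```text
t 2.7 pos [604.9 -64.2 216.6] yaw 10.77 F [0.3 0.7 0.7] w -0.2 -> rows cm [-0.19 -0.15  2.16] turn -0.2
t 2.7 pos [604.9 -64.2 216.6] yaw 10.77 F [0.3 0.7 0.7] w -0.2 -> rows cm [-0.2  -0.15  2.86] turn -0.2
[[367.33365389 205.95339299]]
```

play_rows:
  series:
    - [-0.1,0,1.0,0,1]
    - [-0.1,0,1.8,0,1]
    - [-0.1,0,2.1,0,1]
    - [-0.1,0,2.4,0,1]
    - [-0.1,0,2.6,0,1]
    - [-0.1,0,2.6,0,1]

```text
clock: 3.35
eef_pos: [603.2, -63.6, 189.6]
tool_rot: [-3.142, 0.0, 0.188]
force: [-0.5, 0.4, 0.1]
width: 0.2
```

play_rows:
  series:
    - [0,0,0.2,0,1]
    - [0,0,0.2,0,1]

```text
clock: 3.55
eef_pos: [603.3, -63.5, 187.7]
tool_rot: [-3.142, 0.0, 0.189]
force: [-0.4, 0.2, -0.3]
width: 0.1
```

play_rows:
  series:
    - [0,0,0.2,0,1]
    - [0,0,0.2,0,1]

```text
clock: 3.75
eef_pos: [603.2, -63.6, 185.6]
tool_rot: [-3.141, 0.0, 0.188]
force: [-0.4, -0.2, 0.0]
width: -0.0
```

Run:
```python
from h import *
S=cam("side")
print(proj(S,[603.2,-63.6,174.6]))
a=cv2.resize(S[0][140:260,300:430,::-1],(650,600),interpolation=cv2.INTER_CUBIC)
cv2.imwrite("pics/s2.png",a)
```

```text
[[366.79039956 216.19091676]]
```

View pics/s2.png

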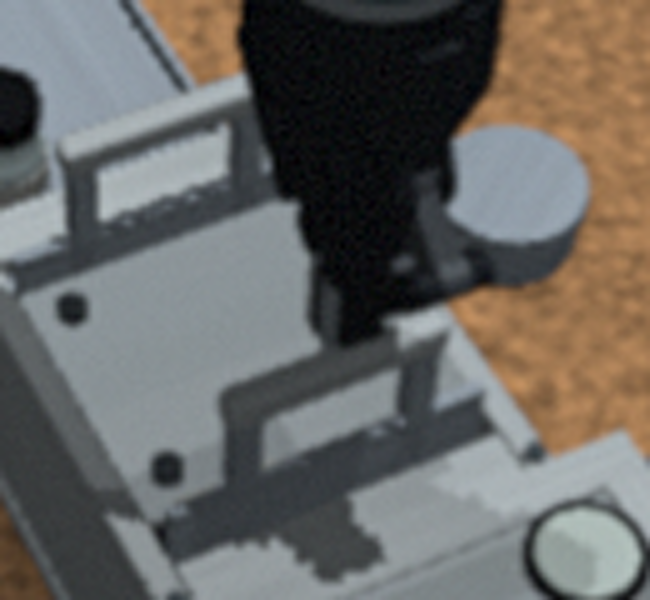

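Run:
```python
from h import *
S=cam("side");T=cam("top")
for P in([600.2,-55.7,206.3],[600.2,-55.7,217],[603.2,-63.6,174.6],[603.2,-63.6,185.6],[603.2,-50,185.6]): print(P,proj(S,P),proj(T,P))
print("bar mid top",proj(S,[602.8,-63.1,184]), proj(S,[602.8,-63.1,177]))
b=cv2.resize(T[0][140:260,290:420,::-1],(650,600),interpolation=cv2.INTER_CUBIC)
s=cv2.resize(cv2.imread("pics/s1.png"),None,fx=1,fy=1)[200:400,250:500]
cv2.imwrite("pics/t2.png",b)
go(602.8,-63.1,188,11)
```

```text
[600.2, -55.7, 206.3] [[364.65281392 201.20869306]] [[377.36163751 185.49860407]]
[600.2, -55.7, 217] [[364.97056465 197.10151674]] [[378.0491984 184.220012 ]]
[603.2, -63.6, 174.6] [[366.79039956 216.19091676]] [[379.34666608 187.64448355]]
[603.2, -63.6, 185.6] [[367.13297718 212.21486241]] [[380.05256208 186.41305872]]
[603.2, -50, 185.6] [[364.7983325  205.98240687]] [[373.17481272 186.38127953]]
bar mid top [[366.76660068 212.61435919]] [[366.55050576 215.14683288]]
t 3.9 pos [603.3 -63.6 185.8] yaw 10.8 F [-0.1  0.4 -0.6] w 0.0 -> rows cm [-0.04 -0.06 -0.22] turn -0.2
```

View pics/t2.png

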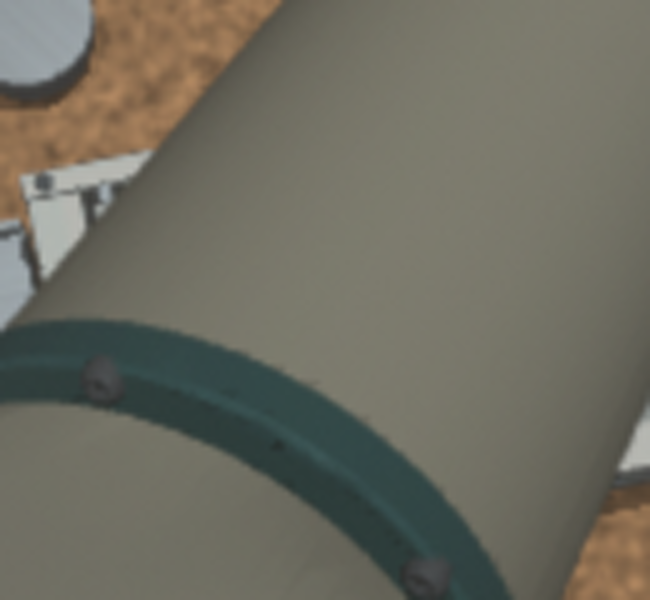

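Run:
```python
from h import *
S=cam("side")
print(proj(S,[[0,0,0],[603.2,-63.6,285],[603.2,-63.6,247]]))
c=S[0][110:230,320:420,::-1]/255.
a=cv2.resize(c**0.4,(700,840),interpolation=cv2.INTER_CUBIC)[240:]
# expected pad corners
R=np.radians(10.8);ux=np.array([np.cos(R),np.sin(R),0]);uy=np.array([-np.sin(R),np.cos(R),0])
for z in(174.6,):
  for a_ in(-11,11):
    for b_ in(-14,14): 
      p=np.array([603.2,-63.6,z])+a_*ux+b_*uy; q=proj(S,p)[0]; print(a_,b_,q)
a=np.clip(a*255,0,255).astype(np.uint8)
cv2.imwrite("pics/s3.png",a)
```

```text
[[ 52.55880837 305.08172099]
 [370.5262973  172.38985763]
 [369.16243734 188.49416122]]
-11 -14 [364.81056087 224.54814068]
-11 14 [357.18932088 212.40960701]
11 -14 [376.49347258 220.01115487]
11 14 [368.71820122 208.03911211]
```

View pics/s3.png

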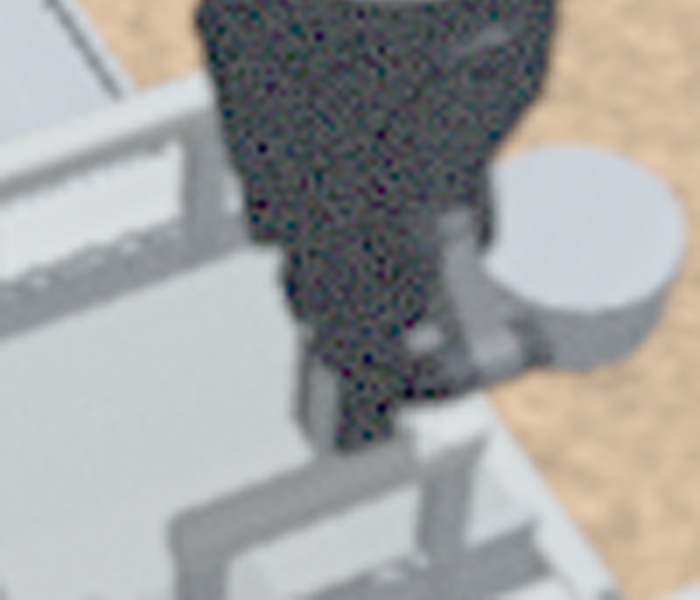

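The tips appear at about (372,209), just above or behind the bar, and higher in the picture than the readings predict (216–224). I'll probe down gently and watch the force.

play_rows:
  series:
    - [0,0,0.3,0,1]
    - [0,0,0.3,0,1]

```text
clock: 4.15
eef_pos: [603.0, -63.5, 182.4]
tool_rot: [-3.141, 0.001, 0.188]
force: [-0.4, -0.6, 0.6]
width: 0.1
```

play_rows:
  series:
    - [0,0,0.3,0,1]
    - [0,0,0.3,0,1]

```text
clock: 4.35
eef_pos: [603.0, -63.5, 179.3]
tool_rot: [-3.141, 0.001, 0.188]
force: [0.2, 1.3, 0.1]
width: 0.0
```

Run:
```python
from h import *
S=cam("side"); cv2.imwrite("pics/raw4.png",S[0][:,:,::-1])
g=S[0].max(2)
print("cols",list(range(356,386,1)))
for r in range(196,224): print(r,' '.join(f"{v:3d}" for v in g[r,356:386]))
print(proj(S,[603,-63.5,168.3]))
```

```text
cols [356, 357, 358, 359, 360, 361, 362, 363, 364, 365, 366, 367, 368, 369, 370, 371, 372, 373, 374, 375, 376, 377, 378, 379, 380, 381, 382, 383, 384, 385]
196 151 150 149 149 144 113  62  26  13   8  18  13  16  14  14  11  18  15  16  15  15  34  53  69  63  48  34  25  24  35
197 151 151 150 152 141 103  57  21  17  13  10  10  17  16  11  13  16  15  15   6  15  20  33  38  31  27  27  29  31  39
198 151 151 151 152 140 102  57  29  29  24  14  12  13  12  17   4  12  12  16   8  18  15  18  16   6  15  26  38  39  39
199 151 149 151 151 141 100  58  34  42  36  24  15  21  19  17  13  13  18   9  16  14  14  14  12  13  18  28  42  45  42
200 149 149 148 153 142  98  53  31  51  52  36  29  17  12   8  20  11  13  13  17  15   7  13  20  17  26  23  33  37  35
201 148 149 150 150 136  92  48  32  51  60  54  42  19  17  17  12   7  13  15   8  11  16  14  10  17  24  26  26  24  25
202 147 150 149 151 136  86  42  32  50  59  55  43  20  12   9  12  12  10  15  12  13  13  16  11   9  15  13  13  14  22
203 148 148 151 150 137  87  41  36  54  60  52  40  17  14  18  17   6  16 
[... 1857 characters left out ...]
51 150 149 149 151 134  98  65  57  66  71  69  69
219  70  68  65  65  65  73  82  89 105 127 146 150 149 152 151 150 148 149 150 149 150 149 134  90  57  58  63  69  68  73
220  68  66  68  73  88 105 120 128 144 152 153 156 151 151 149 150 151 148 148 149 150 148 131  85  55  58  67  70  69  76
221  69  82  88 107 127 144 152 151 151 155 152 152 154 152 149 151 149 149 149 148 150 151 132  84  56  59  66  69  69  73
222 105 119 127 144 152 154 156 154 154 152 152 151 152 151 152 148 150 149 149 151 146 145 130  92  65  60  67  70  69  70
223 141 150 152 152 155 153 151 152 151 155 150 152 150 153 153 149 149 151 149 141 128 119 111  98  92  70  68  70  69  71
[[366.46658672 218.41065637]]
```

The finger edge now covers the bar's top face at about (370,211), so the tips are above the bar and simply higher than tip_reach implies. I'll continue down.

play_rows:
  series:
    - [0,0,0.3,0,1]
    - [0,0,0.3,0,1]

```text
clock: 4.6
eef_pos: [603.0, -63.5, 176.4]
tool_rot: [-3.141, 0.001, 0.188]
force: [-1.0, -0.4, 0.5]
width: 0.1
```

play_rows:
  series:
    - [0,0,0.3,0,1]
    - [0,0,0.3,0,1]

```text
clock: 4.8
eef_pos: [603.0, -63.5, 173.4]
tool_rot: [-3.141, 0.001, 0.188]
force: [-1.0, 0.2, -0.1]
width: 0.2
```

Run:
```python
from h import *
S=cam("side"); cv2.imwrite("pics/raw5.png",S[0][:,:,::-1])
g=S[0].max(2)
for r in range(204,222): print(r,' '.join(f"{v:3d}" for v in g[r,356:384]))
a=cv2.resize(cv2.imread("pics/raw4.png")[190:230,335:400],None,fx=8,fy=8,interpolation=cv2.INTER_CUBIC)
go(603,-63.5,170,11)
```

```text
204 150 150 153 151 136  85  41  37  55  60  54  36  15  12  16  16  12  10  12  12  19  13   8  14   6  20  18  27
205 152 150 152 150 134  78  35  37  54  59  57  36   8  14  13  17  16  17  11  11  11   8  11  16  15   9  13  18
206 150 149 150 151 135  76  34  36  53  58  51  30  12  10  11  20  15   9  12  10  15   9  11  12  14  26  25  31
207 149 150 152 150 138  74  32  35  54  59  52  34   8  14  11  14  12  13  12   6  16  20  29  29  48  68  78  72
208 152 152 152 155 138  87  37  34  57  61  49  29  19  14  15  17  19  17  13  14  30  48  52  57  79 111 117 101
209 151 153 155 156 146 109  51  35  57  58  54  23  11  14  12  14  17   8  18  23  44  69  71  76  85 103 100  89
210 154 155 155 150 147 124  65  45  56  61  52  25   8  13  14  16  14  14  18  28  50  73  74  74  77  83  81  76
211 153 152 145 132 111  96  59  50  55  60  51  19  12  13  15  18  18  16  27  39  59  66  67  70  75  74  71  67
212 140 130 109  85  75  72  65  59  59  57  47  30  11  16  20  17  29  40  45  54  63  66  70  71  67  65  63  65
213  94  88  73  68  67  67  70  67  59  55  51  38  26 
[... 395 characters left out ...]
  58  61  67
217  72  75  74  74  70  69  68  67  68  65  72  79  89 105 126 143 148 148 150 150 149 150 140 101  63  55  64  68
218  74  73  73  69  67  65  65  68  75  89 107 120 127 143 148 152 152 148 149 152 150 150 136  97  60  60  66  68
219  70  64  65  65  68  72  81  87 107 126 142 147 149 151 149 148 151 150 149 150 149 149 133  88  58  59  64  70
220  65  67  64  76  88 106 121 129 144 150 157 156 153 151 149 149 148 146 151 148 151 150 134  83  55  56  64  69
221  72  81  89 109 129 144 150 150 154 154 153 151 150 151 150 150 149 147 147 152 152 151 132  88  58  61  68  69
t 4.85 pos [603.1 -63.5 173.5] yaw 10.79 F [ 0.  -0.5  0. ] w -0.0 -> rows cm [-0.01 -0.    0.35] turn -0.2
```

play_rows:
  series:
    - [0,0,0.3,0,1]
    - [0,0,0.3,0,1]

```text
clock: 5.05
eef_pos: [603.4, -63.7, 170.7]
tool_rot: [3.141, -0.0, 0.188]
force: [0.8, -0.5, 0.6]
width: -0.1
```

play_rows:
  series:
    - [0,0,0.3,0,1]
    - [0,0,0.3,0,1]

```text
clock: 5.25
eef_pos: [603.4, -63.7, 167.7]
tool_rot: [3.141, -0.0, 0.188]
force: [0.1, 0.2, 0.2]
width: 0.1
```

Run:
```python
from h import *
S=cam("side"); cv2.imwrite("pics/raw6.png",S[0][:,:,::-1])
a=cv2.resize(np.clip((S[0][180:235,330:405,::-1]/255.)**.5*255,0,255).astype(np.uint8),None,fx=10,fy=10,interpolation=cv2.INTER_CUBIC)
cv2.imwrite("pics/s6.png",a)
go(603,-63.5,170,11)
```

```text
t 5.3 pos [603.4 -63.7 167.7] yaw 10.8 F [ 0.5 -0.1  1. ] w -0.1 -> rows cm [-0.03 -0.02 -0.23] turn -0.2
```

View pics/s6.png

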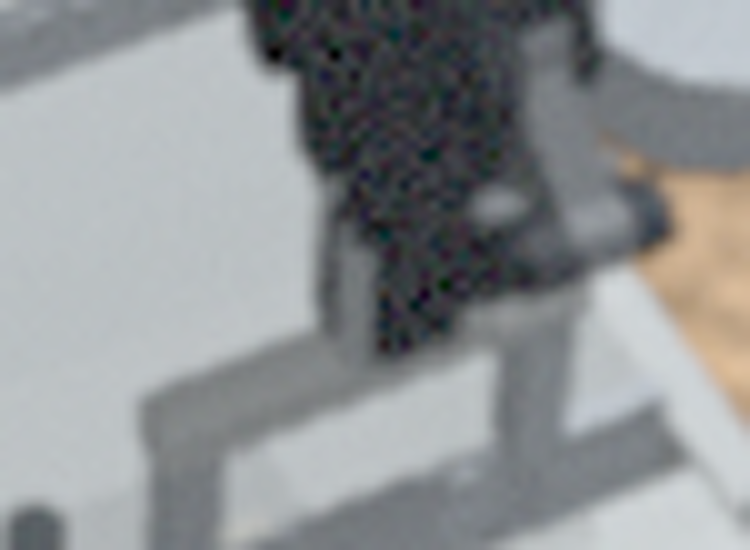

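The tip's lower edge is at about (369,215.5), covering the bar with no force yet and the bar unmoved. I'll keep descending in guarded steps.

play_rows:
  series:
    - [0,0,0.2,0,1]
    - [0,0,0.3,0,1]

```text
clock: 5.5
eef_pos: [603.4, -63.7, 164.9]
tool_rot: [3.142, -0.0, 0.188]
force: [-0.6, 0.2, 4.4]
width: -0.1
```

play_rows:
  series:
    - [0,0,0.2,0,1]
    - [0,0,0.3,0,1]

```text
clock: 5.7
eef_pos: [603.4, -63.7, 161.7]
tool_rot: [3.141, -0.0, 0.188]
force: [-0.5, -0.2, 4.4]
width: -0.1
```

Run:
```python
from h import *
S=cam("side"); cv2.imwrite("pics/raw7.png",S[0][:,:,::-1])
g=S[0].max(2)
for r in range(208,226): print(r,' '.join(f"{v:3d}" for v in g[r,356:384]))
o=cv2.imread("pics/raw6.png").max(2)
for n,i in(("old",o),("new",g)):print(n,i[214:226,345],i[210:224,352])
```

```text
208 151 151 155 154 139  80  36  38  53  57  53  31  15   6  11  16   6  13  11   9  13  11   8  16  21  23  28  28
209 152 154 155 154 140  76  35  39  51  57  57  32  16  18  19  13  16  14  12  17  13  14  13  14  17  22  21  24
210 153 154 154 154 138  77  32  37  55  60  54  28  11   5  18  14   9  14  12  15   9  18  10   7  15  14  16  17
211 152 154 153 153 134  76  32  36  56  64  51  33  11  15  12  10  12  21  12  12  16   6  13  12  16  21  21  28
212 154 150 153 151 129  71  29  38  54  58  48  29   9  12  14  14  16  12   6  10  20  28  33  43  48  49  49  55
213 155 154 156 154 138  79  29  43  59  59  55  25  16  11  17  11  12  11  13  19  39  54  59  68  77  80  78  76
214 153 156 152 146 127  78  39  41  54  60  50  25  15   6  10  17  12  13  18  32  53  69  67  75  79  79  78  74
215 145 143 130 107  85  66  49  51  57  56  48  20   4  15  10  15  17  12  19  38  60  68  71  74  75  70  67  65
216 111 102  89  75  70  64  66  56  58  53  44  24   0  12  17  19  24  28  38  52  64  77  76  71  67  61  61  67
217  77  70  66  68  67  68  70  64  60  62  48  29  16 
[... 511 characters left out ...]
  56  66  71
222  74  71  68  67  64  68  74  80  89 110 129 146 151 148 153 149 146 150 150 149 150 150 126  78  52  62  69  70
223  67  65  66  66  76  91 105 119 127 144 152 153 153 152 150 151 150 149 149 149 151 145 119  72  57  60  66  71
224  66  72  83  89 108 130 145 151 151 154 153 154 153 155 152 151 148 151 151 148 149 134 108  65  55  62  69  69
225  84 102 118 128 144 151 155 154 153 152 152 152 152 153 153 153 151 150 146 140 127 108  91  65  58  60  68  72
old [152 152 155 150 130  87  64  65  64  63  63  73] [151 154 152 153 152 136  93  68  68  68  73  74  72  67]
new [154 153 154 153 153 152 132  85  67  63  65  63] [152 152 156 150 153 153 152 141 103  71  66  69  74  74]
```

Contact at 4.4 N and the bar is sinking. I'll push on to the hard stop.

play_rows:
  series:
    - [0,0,0.2,0,1]
    - [0,0,0.2,0,1]

```text
clock: 5.95
eef_pos: [603.4, -63.7, 159.6]
tool_rot: [3.141, -0.0, 0.188]
force: [0.5, 0.3, 2.5]
width: -0.1
```

play_rows:
  series:
    - [0,0,0.2,0,1]
    - [0,0,0.2,0,1]

```text
clock: 6.15
eef_pos: [603.4, -63.7, 159.5]
tool_rot: [-3.141, -0.001, 0.188]
force: [-4.5, 1.8, 15.2]
width: -0.1
```

play_rows:
  series:
    - [0,0,0.2,0,1]
    - [0,0,0.2,0,1]

```text
clock: 6.35
eef_pos: [603.5, -63.7, 159.4]
tool_rot: [-3.14, -0.002, 0.188]
force: [-7.1, 3.0, 27.1]
width: 0.0
```

Run:
```python
from h import *
s=status.read_state();print(s["clock"],np.round(s["force"],1),np.round(s["torque"],2),s["qpos"].__repr__())
S=cam("side");T=cam("top");cv2.imwrite("pics/raw8.png",S[0][:,:,::-1]);cv2.imwrite("pics/top8.png",T[0][:,:,::-1])
a=cv2.resize(np.clip((S[0][165:240,325:425,::-1]/255.)**.5*255,0,255).astype(np.uint8),None,fx=8,fy=8,interpolation=cv2.INTER_CUBIC)
cv2.imwrite("pics/s8.png",a)
```

```text
6.35 [-7.1  3.  27.1] [0.65 1.68 0.02] array([-0.34060531,  0.72304092,  0.67978893,  1.71338844, -0.55967436,
        0.90684191, -0.81034287])
```

View pics/s8.png

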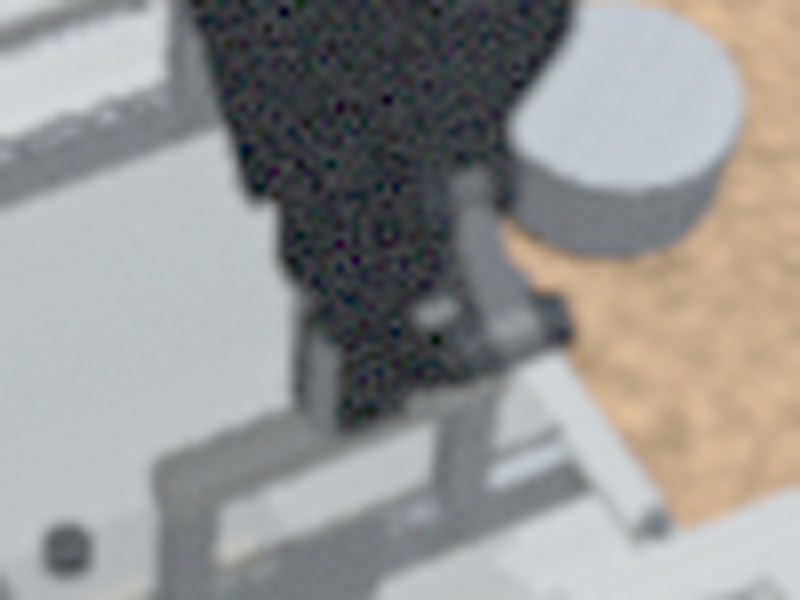

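The torque fits contact on the tool axis (lever about 0.235 m on both components). The tips are on the inner bar at its hard stop, at a TCP reading of 159.5 and 27 N. I'll retreat upwards and move to the outer bar.

play_rows:
  series:
    - [0,0,-2,0,1]
    - [0,0,-4.5,0,1]
    - [-0.1,-3,-4.5,0,0]
    - [-0.2,-8,-4.5,0,0]
    - [-0.3,-13.1,-4.5,0,0]
    - [-0.3,-13.1,-4.5,0,0]
    - [-0.3,-13.1,-4.5,0,0]

```text
clock: 7.15
eef_pos: [575.0, 66.7, 200.0]
tool_rot: [-3.141, 0.001, 0.193]
force: [-0.2, -1.3, -0.3]
width: 72.3
```

Run:
```python
from h import *
go(576.2,64.9,137,11)
S=cam("side");T=cam("top");cv2.imwrite("pics/raw9.png",S[0][:,:,::-1])
# inner bar re-measure: left-end top pixel shift by template match raw0->now
o=cv2.imread("pics/side0.png"); n=S[0][:,:,::-1].copy()
t=o[210:232,340:362]
r=cv2.matchTemplate(n[195:250,330:375],t,cv2.TM_CCOEFF_NORMED);_,v,_,l=cv2.minMaxLoc(r)
print("inner left end shift px",l[0]+330-340,l[1]+195-210,v, "pred 7mm",proj(S,[562.5,-70.1,177])-proj(S,[562.5,-70.1,184]))
a=cv2.resize(np.clip((n[110:235,290:420]/255.)**.6*255,0,255).astype(np.uint8),(624,600),interpolation=cv2.INTER_CUBIC)
cv2.imwrite("pics/s9.png",a)
```

```text
t 7.15 pos [575.   66.7 200. ] yaw 11.04 F [-0.2 -1.3 -0.3] w 72.3 -> rows cm [0.09 0.2  6.3 ] turn 0.0
inner left end shift px 0 4 0.9422357082366943 pred 7mm [[-0.07882878  2.51234915]]
```

View pics/s9.png

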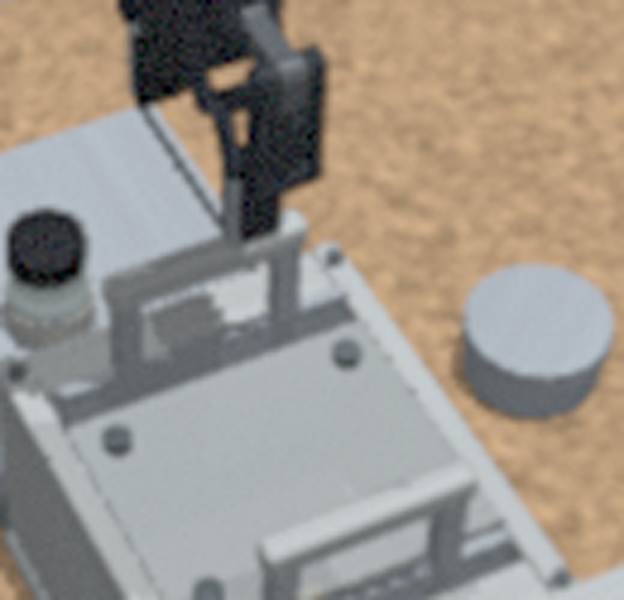

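The side view shows the front finger open, its tip at about (343,159). The outer bar is still down, the inner bar is lower than before, and the jar is untouched. I'll check the predicted finger pixel before descending.

Run:
```python
from h import *
S=cam("side")
for z in(202,217,230):
  for off in(36,43,57): print(z,off,proj(S,[575+.191*off,66.7-.982*off,z])[0].round(1))
print("bar mid",proj(S,[576.2,64.9,180]))
go(576.2,64.9,137,11)
```

```text
202 36 [340.2 167. ]
202 43 [342.  169.7]
202 57 [345.5 175.2]
217 36 [340.3 161.2]
217 43 [342.1 163.9]
217 57 [345.7 169.3]
230 36 [340.4 156. ]
230 43 [342.2 158.7]
230 57 [345.9 164.1]
bar mid [[332.29280733 162.5455309 ]]
t 7.3 pos [575.9  62.6 200.8] yaw 10.66 F [-0.9 -0.5 -0.6] w 85.2 -> rows cm [ 0.07 -0.23  6.38] turn -0.3
```

The prediction for a tip 30 mm above the TCP reading is (342,159), which matches what is seen. I'll straddle the outer bar.

play_rows:
  series:
    - [0,-0.2,0,0,0]
    - [0,-0.2,2,0,0]
    - [0,-0.2,4,0,0]
    - [0,-0.2,5.5,0,0]
    - [0,-0.2,6.3,0,0]
    - [0,-0.2,6.3,0,0]

```text
clock: 7.9
eef_pos: [574.8, 66.0, 136.8]
tool_rot: [3.142, 0.002, 0.187]
force: [-0.3, -0.1, -0.6]
width: 85.2
```

play_rows:
  series:
    - [0,0,0,0,1]
    - [0,0,0,0,1]
    - [0,0,0,0,1]
    - [0,0,0,0,1]
    - [0,0,0,0,1]
    - [0,0,0,0,1]
    - [0,0,0,0,1]
    - [0,0,0,0,1]

```text
clock: 8.7
eef_pos: [575.9, 64.9, 138.2]
tool_rot: [3.139, -0.001, 0.188]
force: [0.7, -4.7, 1.8]
width: 11.1
```

Gripped at 11.1 mm, which matches the 12 mm bar. Before lifting I'll check the inner gate's height numerically.

Run:
```python
from h import *
S=cam("side");T=cam("top");n=S[0][:,:,::-1].copy();o=cv2.imread("pics/side0.png")
def shift(box):
    x,y,w,h=box;t=o[y:y+h,x:x+w]
    r=cv2.matchTemplate(n[y-8:y+h+12,x-6:x+w+6],t,cv2.TM_CCOEFF_NORMED);_,v,_,l=cv2.minMaxLoc(r)
    def sub(a,i): 
        return 0 if i<1 or i>=len(a)-1 else (a[i-1]-a[i+1])/(2*(a[i-1]-2*a[i]+a[i+1]))
    return l[0]-6+sub(r[l[1]],l[0]),l[1]-8+sub(r[:,l[0]],l[1]),v
for b,t,s in(((340,208,18,16),(595,348),(330,402)),((376,198,18,14),(547,105),(542,328))):
    d=shift(b); p=np.array(sz(s))+d[:2]
    # vertical motion at fixed xy
    P0,_=tri(T,tz(t),S,sz(s)); zs=np.arange(165,192,.5)
    e=[np.linalg.norm(proj(S,[P0[0],P0[1],z])[0]-p) for z in zs]; print(np.round(d,2),"z0",P0[2].round(1),"z now",zs[np.argmin(e)],min(e))
```

```text
[0.03 4.27 0.98] z0 185.2 z now 174.0 1.176914482003868
[1.53 3.19 0.9 ] z0 182.9 z now 174.5 1.6672130469054889
```

The inner bar's top reads about 174 mm, against 177 at home. That is within calibration error, so it is down. Now I'll lift the outer gate.

play_rows:
  series:
    - [0,0,-1,0,1]
    - [0,0,-2,0,1]
    - [0,0,-3,0,1]
    - [0,0,-4,0,1]
    - [0,0,-4.8,0,1]
    - [0,0,-5.5,0,1]
    - [0,0,-6,0,1]
    - [0,0,-6.2,0,1]

```text
clock: 9.6
eef_pos: [575.9, 64.8, 199.2]
tool_rot: [3.138, -0.0, 0.188]
force: [4.3, -6.8, -8.6]
width: 11.2
```

play_rows:
  series:
    - [0,0,-0.2,0,1]
    - [0,0,-0.4,0,1]

```text
clock: 9.8
eef_pos: [575.8, 64.8, 202.3]
tool_rot: [3.138, -0.0, 0.188]
force: [8.8, -8.1, -26.2]
width: 11.1
```

play_rows:
  series:
    - [0,0,-0.2,0,1]
    - [0,0,-0.3,0,1]

```text
clock: 10.0
eef_pos: [575.8, 64.7, 202.4]
tool_rot: [3.136, 0.001, 0.188]
force: [14.1, -7.2, -39.6]
width: 10.6
```

The top stop is reached: 64 mm lifted and the force rising to 40 N. I'll relax, open and withdraw.

play_rows:
  series:
    - [0,0,0.4,0,1]
    - [0,0,0.4,0,1]
    - [0,0,0.4,0,0]
    - [0,0,0.4,0,0]
    - [0,0,0.4,0,0]
    - [0,0,0.4,0,0]
    - [0,0,0.4,0,0]
    - [0,0,0.4,0,0]

```text
clock: 10.8
eef_pos: [575.4, 66.7, 202.9]
tool_rot: [-3.141, -0.0, 0.189]
force: [-0.1, 0.0, 0.6]
width: 85.4
```

play_rows:
  series:
    - [0,0,0,0,0]
    - [0,0,-2,0,0]
    - [0,0,-4,0,0]
    - [0,0,-7,0,0]
    - [0,0,-9,0,0]
    - [0,0,-9,0,0]
    - [0,0,-9,0,0]

```text
clock: 11.5
eef_pos: [575.2, 66.7, 292.6]
tool_rot: [-3.141, -0.0, 0.189]
force: [0.8, -0.2, -0.5]
width: 85.2
```

Run:
```python
from h import *
go(300,450,300)
```

```text
t 11.5 pos [575.2  66.7 292.6] yaw 10.81 F [ 0.8 -0.2 -0.5] w 85.2 -> rows cm [-19.85 -42.82  -0.72] turn 0
```

Now I'll clear the view and look.

play_rows:
  series:
    - [-5,-10,0,0,0]
    - [-10,-20,0,0,0]
    - [-15,-30,0,0,0]
    - [-20,-40,0,0,0]
    - [-20,-43,0,0,0]
    - [-20,-43,0,0,0]
    - [-20,-43,0,0,0]
    - [-20,-43,0,0,0]

```text
clock: 12.3
eef_pos: [338.3, 391.2, 291.6]
tool_rot: [3.14, 0.002, 0.189]
force: [0.8, 0.2, -0.2]
width: 85.5
```

Run:
```python
from h import *
go(300,450,300)
S=cam("side");T=cam("top")
a=cv2.resize(S[0][120:250,270:420,::-1],(750,650),interpolation=cv2.INTER_CUBIC)[:590]
b=cv2.resize(T[0][140:260,250:420,::-1],(750,530),interpolation=cv2.INTER_CUBIC)
cv2.imwrite("pics/s10.png",a);cv2.imwrite("pics/t10.png",b)
print("pred outer ends top 247",proj(S,[[616,72.7,247],[536.3,57.1,247]]).round(1),"crop",((proj(S,[[616,72.7,247],[536.3,57.1,247]])-[270,120])*5).round())
print("pred inner 177 crop",((proj(S,[[645,-56.5,177],[562.4,-71,177]])-[270,120])*5).round())
# jar lid: dark blob centroid, before/after, both views
for nm,c,f,box in(("side",S,"pics/side0.png",(285,145,30,30)),("top",T,"pics/top0.png",(252,215,30,28))):
    x,y,w,h=box; r=[]
    for im in(cv2.imread(f),c[0][:,:,::-1]):
        m=cv2.moments((im[y:y+h,x:x+w].max(2)<45).astype(np.uint8),True); r.append((x+m["m10"]/m["m00"],y+m["m01"]/m["m00"],m["m00"]))
    print(nm,np.round(r,1))
```

```text
t 12.3 pos [338.3 391.2 291.6] yaw 10.81 F [ 0.8  0.2 -0.2] w 85.5 -> rows cm [-2.66 -6.49 -0.84] turn 0
pred outer ends top 247 [[353.3 129.1]
 [310.7 143.2]] crop [[417.  45.]
 [203. 116.]]
pred inner 177 crop [[596. 436.]
 [373. 518.]]
side [[299.  161.8 208. ]
 [298.6 161.1 189. ]]Traceback (most recent call last):
  File "<stdin>", line 13, in <module>
ZeroDivisionError: float division by zero
```

View pics/s10.png

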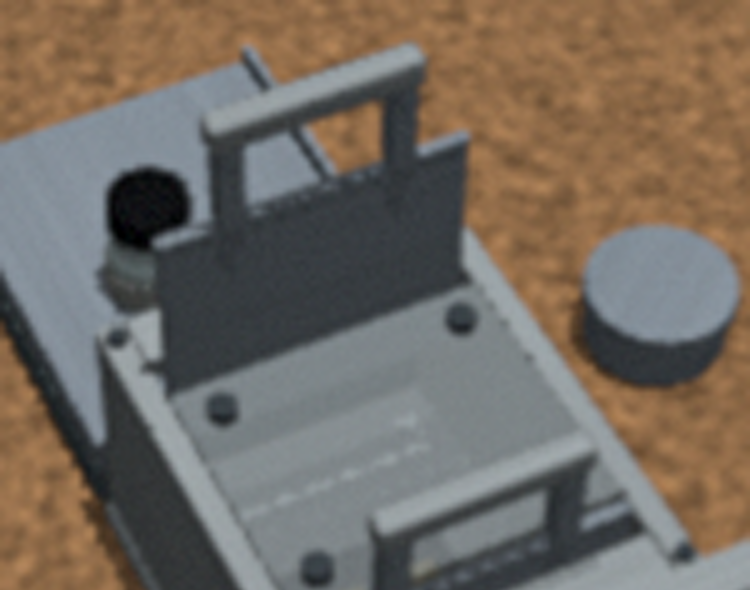

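The side view shows the outer bar's ends at crop (417,50) and (207,125). The prediction for fully up was (417,45) and (203,116). The inner bar is at (585,440) and (378,522), against (596,436) and (373,518) for home. The jar is upright in place and the arm is clear, so I'll hand in.

```bash
python3 -c "
from h import *
print(order.finish_job())"
```

```text
the job is handed in; nothing more can be done
None
```

I pressed the inner gate down to its hard stop, then gripped the outer gate by its bar, raised it to its top stop and left it up. The job is handed in at about 12.3 s; no verdict was reported.

- **Inner gate:** it was about 7–11 mm up at the start. It sank under about 4 N and then held at 27 N on the stop. Just before the lift its bar top measured about 174 mm, where 177 is home; I take the difference as calibration error. After the lift the side picture still agreed with home.
- **Outer gate:** the grip closed at 11 mm on the 12 mm bar. The gate rose about 64 mm until the pull reached about 40 N at the stop. After release the side picture put the bar within about 2 px of fully raised.
- **Jar:** it is upright on the tray. Its lid moved less than 1 px in the side view, with the raised plate now hiding part of it.

**Checks that disagreed or failed:**
- **Fingertip height:** the fingertips met the bar about 28 mm lower in TCP reading than `ctrl.tip_reach` predicts. I found the height by a force-guarded descent and used the corrected value for the grasp.
- **Inner gate height:** the first triangulated height, 184 mm, and the picture shift afterwards differed by a few millimetres.
- **Top view:** the last jar check there failed because the arm was most likely in the way.

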